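Shut and lock the carrying case of metal type

TASK

The case of type is ready to be carried: swing its cover shut, then push the sprung wing-headed stud in and give it a quarter turn clockwise until it locks and springs back up into its notch. Push by feel: do not ram the stud hard against the bottom, and do not force it round before it is in deep enough. Leave the things lying around the case alone, and let go at the end.

Things in the scene. Friction and masses are not known exactly. Their poses are not given: they have to be found in the camera images.
- case: grey painted sheet-steel carrying case standing on the table, very heavy (does not move), 200 mm (its x) by 260 mm (its y) by 100 mm high without the cover. Origin: centre of its underside. Its +x points from the front edge (near the robot) to the hinge side; z up.
- lid (a joint): angle (rad) of the cover: 0 shut, grows as the front edge rises. The cover is a 4 mm grey plate with dark steel corner pieces 2 mm high, 204 mm by 264 mm, hinged along the case's far top edge; its hinge is stiff, so it stays where it is left. About 2 to 6 N on the pad pushes it down. Shut, its top face is 104 mm above the table.
- lid_hinge (a point): middle of the hinge line (the line runs along the case's y), on the case at x +100 mm, height 100 mm
- lid_pad (a point): centre of the black rubber pad (26 by 50 mm) on the cover's top face where it is pressed shut: 183 mm in front of the hinge line, 85 mm to the case's +y side, 4.6 mm above the cover's underside (the hinge is at the underside's level). It moves with the cover.
- stud_top (a point): centre of the top of the stud's wing bar; x of the point is along the bar. The steel stud stands on the cover's middle line 155 mm in front of the hinge. Its wing bar is 40 mm long, 12 mm thick and 22 mm high and stands on a round flange 42 mm across, 4 mm thick, on which fingertips can push: the flange's top is 22 mm below this point. Cover shut, stud up, this point is 38.5 mm above the cover's top. Unlocked, the bar points along the case's x.
- plunger (a joint): how far the stud is pushed in (m), 0 = fully up, mechanical limit 0.0125. Spring: 4 N at the start plus 0.7 N per mm. The depth at which the stud becomes free to turn differs from case to case: 5 to 8.5 mm; the hard bottom is 1.5 mm deeper than that (so 6.5 to 10 mm, spring 9 to 11 N). Pushing with 13 to 20 N in all surely reaches the bottom. Locked and released, the stud springs back up 4 mm from the depth at which it became free to turn (it then stays 1 to 4.5 mm in).
- stud (a joint): turn of the stud (rad), 0 unlocked (bar along the case's x), grows clockwise seen from above, stop at 1.6. Below the free depth it turns easily (about 0.03 N m); above it, the slot's side blocks it within 0.15 rad. The locking notch is at 1.57; the stud springs up into it from about 1.46 on, and is then kept from turning back.
- dog: the small cross pin (4 mm thick, reaching 11 mm from the axis) at the stud's lower end, hidden under the cover, 30 mm below the cover's top face with the stud up; it turns and moves with the stud. Origin: on the stud's axis at the level of the cover's top face when the stud is up and the cover shut.
- cup: the 50 by 50 mm steel receptacle in the case under the stud, with the slot, notch and bottom in which the cross pin runs. Origin on the stud's axis at the level of the table. Its inner height setting cannot be seen. More than 20 N between pin and receptacle damages it.
- composing_stick: bystander: steel composing stick with a line of type, 55 by 200 mm, 26 mm high, lying on the +y side of the case. Origin: centre of underside.
- spacer_a: bystander: dark metal spacing block 30 by 22 by 10 mm on the -y side of the case. Origin: centre of underside.
- spacer_b: bystander: dark metal spacing block 26 by 22 by 10 mm on the -y side of the case. Origin: centre of underside.
- tin: bystander: open metal tin, 72 mm across, 75 mm high, on the -y side of the case. Origin: centre of underside.

How it is judged (in metres and radians):
On the way, in this order (a step that is already met when the one before it is completed fails the run):
1. the cover is swung shut with the stud still unlocked (value of joint lid below 0.03 rad and value of joint stud below 0.3 rad), for 0.2 s.
2. the stud is pushed in and turned a quarter turn (value of joint lid below 0.03 rad and value of joint stud above 1.4 rad), for 0.1 s.
At the end, for the whole second after the job is handed in: the cover is shut (within 0.03 rad), the stud is turned at least 1.4 rad clockwise and has sprung up into its notch (0.5 to 4.75 mm in), and it is let go (all of step 2 and value of joint plunger between 0.0005 and 0.00475 m and contact force between the fingers and anything else below 0.5 N); the robot touches nothing.
It fails at once if the stud's cross pin is rammed against the bottom or forced against the slot's side with more than 20 N (contact force between dog and cup above 20 N).
It fails at once if the composing stick is moved by more than 20 mm (distance of composing_stick from where it was at the start of the episode above 0.02 m).
It fails at once if a spacing block is moved by more than 20 mm (distance of any of spacer_a, spacer_b from where it was at the start of the episode above 0.02 m).
It fails at once if the tin is moved by more than 20 mm (distance of tin from where it was at the start of the episode above 0.02 m).
It also fails if it takes over 54 s, if anything falls off the work surface, if the arm or the gripper's body presses on something with over 40 N, if the wrist force passes 120 N, or if a joint passes its speed limit or range.

ROBOT

A 6-joint arm with a two-finger parallel gripper is mounted at the origin on the work surface. World frame = base frame: x ahead of the robot, y to its left, z up, the work surface at z = 0. Lengths are in mm, angles in degrees, forces in N, time in s.
With the tool pointing down it reaches from about 350 to 725 mm from the base axis. Payload 6 kg.
Tool frame: the origin (TCP) lies midway between the tips of the shut fingers; the grasp point (between the pads) lies 19 mm behind it; z points along the fingers, y is the line along which they close (so a half turn about z gives the same grasp; the last joint's range is limited). The gripper opens to 85 mm and grips with 20 to 120 N. Pads are 22 mm wide; open, the fingers measure 114 mm over their backs; the gripper's body (76 mm by 85 mm) begins 54 mm behind the grasp point. The pads swing forward as they close: fully open they stand 13 mm farther back than shut.
Start: joints at [92, 2.303, 4.859, 0, -92.561, -19.12], TCP at [176.598, 573.399, 231.261] pointing down, gripper open.
Joint ranges: [-146.85, 146.85], [-73.84, 115.35], [-62.03, 85.46], [-188.31, 113.3], [-161.28, -10.13], [-171.36, 171.36]. Speed limits (degrees/s): [147.25, 147.25, 172.46, 180, 180, 180].

INTERFACE

Orientations are given as a 3x3 rotation matrix whose columns are the frame's x, y, z axes.
In Python, from workcell import * gives the robot as it stands.
- The arm moves only by the tool apply_moves, never from a script. Its argument "increments" is one flat list of numbers, 6 for each row, row after row: the shift along the tool's x, y, z in units of 0.25 m (1.0 is 0.25 m), then the turn, a rotation vector about the tool's x, y, z in units of 2 rad (1.0 is 2 rad). A call has exactly 10 rows; each row is the pose to reach, as a shift and turn from the pose commanded when the call began, along the tool's axes at that moment; what a row does not reach only later rows make up. A row lasts 1/8 s, in which the tool goes at most 62.5 mm and 10.7 degrees, less where a joint would pass 70% of its speed; a pose out of reach is approached as far as the arm can. A call with a number of a shift or a turn outside -1 to 1 is refused whole. A call with a gripper value outside its range is refused whole. "fingers" is the opening, from 0 (shut) to 1 (fully open), set as the call begins (left out, the last holds). The fingers move at their own pace and stop on an object; the grip force is fixed at half the most. Time passes only in rows, so rows that repeat a pose let the fingers close, or fill a call up. It gives the time, the measured TCP pose, the force, the opening and the grip force at its end, in the units of the state.
- read_state(): the state, without advancing time (a new reading comes with each control period).
- grab_frame(name): name is "scene" or "top" or "wrist"; returns a dict with "img" (480x640x3 uint8, blue, green, red), "mtx" (3x3 intrinsics, pixels), "k1" (the pictures are not rectified: a ray, as slopes to the right and down, at radius r is drawn at 1 + k1 r^2 times it, then the intrinsics apply), "world_from_camera" (4x4, takes a point from camera to world coordinates). Camera axes: x right, y down, z forward; pixel columns grow to the right and rows downward; lengths in mm; the calibration is good to about 2 mm. A picture is of the moment at which its call begins. There is no depth.
- finish_job(): hands the job in; it is judged then, once.
Trained networks look in a picture, given as the dict that the camera call returned (one of the last four; its "shot" number tells which), for a name from the list of things; names that differ only in an ending like _2 or _b are one class to them, and where a whole thing is asked for, a point or a joint stands for the part that bears it (a point fixed in the world has none). Each returns a list of dicts, best first, with "conf" (0 to 1); they miss things now and then, are a little off and sometimes report something else, mostly with a low value. They report only what shows in the picture. A call takes as long as a camera call.
- find_in(picture, target): "xyz" ([x, y, z] in mm, in the coordinates of the camera as it stood for that picture, good to about 4 mm: the middle of the surface that is visible of it).
- silhouettes(picture, target): "region" (480x640 bool, what is visible of it).
The state is a dict: "time_s": time; "joint_pos": joint angles; "dq": joint speeds; "joint_efforts": joint torques, N m; "ee_pos": TCP position; "tool_rot": TCP orientation; "ft_force": force on the tool from outside, world axes, zero at the start; "torque": the same for the moment, N m; "finger_gap": finger opening in mm; "grip_force": force on a finger pad.
Only numpy, scipy, OpenCV 4.12 (cv2) and the standard library are available. Lean on these libraries where they do the work, as an engineer would, in place of code of your own. Each camera call takes 0.05 s, during which the arm holds its last target. There are 200 camera calls.

## Working session

There is one attempt and no reset: what is moved stays moved. The work goes in short steps, Python scripts to look and compute and a tool call to move; the robot and the scene stay as the last step left them, time stands still between calls to the robot, and variables do not carry over. Pictures are saved under pics/ and viewed, at most 10 in all, crops included, and the job is handed in when it is done.

Besides the shell and the picture viewer there is one more tool, called after "Request:" by a JSON object that holds its "op" and its "data", one argument or row to a line. apply_moves: Moves the arm, as the interface text tells. Its arguments: {"type":"object","properties":{"increments":{"type":"array","items":{"type":"number"}},"fingers":{"type":"number"}},"required":["increments"]}

```bash
mkdir -p pics; ls; cat > h.py <<'E'
from workcell import *
import numpy as np, cv2
def w(f,p): return (f["world_from_camera"]@np.r_[p,1])[:3]
def find(f,names):
    for n in names:
        for d in find_in(f,n)[:2]: print(n,round(d["conf"],2),w(f,d["xyz"]).round(1))
def proj(f,P):
    c=np.linalg.inv(f["world_from_camera"])@np.r_[P,1]; s=c[:2]/c[2]; s=s*(1+f["k1"]*(s@s))
    return (f["mtx"]@np.r_[s,1])[:2]
def ray(f,uv):
    m=f["mtx"]; d=np.array([(uv[0]-m[0,2])/m[0,0],(uv[1]-m[1,2])/m[1,1]]); s=d.copy()
    for _ in range(20): s=d/(1+f["k1"]*(s@s))
    T=f["world_from_camera"]; return T[:3,3],T[:3,:3]@np.r_[s,1]
def atz(f,uv,z):
    o,d=ray(f,uv); return o+d*(z-o[2])/d[2]
E
python3 - <<'E'
from h import *
s=read_state(); print(s["time_s"],s["ee_pos"],np.round(s["tool_rot"],3),s["ft_force"],s["finger_gap"])
a=grab_frame("scene"); b=grab_frame("top")
cv2.imwrite("pics/a.png",a["img"]);cv2.imwrite("pics/b.png",b["img"])
for f in (a,b):
    print("--"); find(f,["case","lid","lid_hinge","lid_pad","stud_top","composing_stick","spacer_a","tin"])
E
```

```text
pics
0.0 [176.43936319 573.12129353 230.25676147] [[ 0.956 -0.294 -0.   ]
 [-0.294 -0.956 -0.002]
 [ 0.     0.002 -1.   ]] [0.43093675 0.22929015 0.79524301] 85.35962117138466
--
case 0.86 [589.5  33.2 129.8]
lid 0.9 [569.4  44.8 171.8]
lid_hinge 0.82 [589.2  32.9 131.1]
lid_pad 0.65 [568.4  48.3 171.3]
stud_top 0.56 [549.6  52.  230. ]
stud_top 0.38 [590.5  32.  133.8]
composing_stick 0.58 [549.8 287.9  13. ]
spacer_a 0.53 [ 644.  -154.2    9.7]
tin 0.69 [ 590.7 -188.6   49.1]
--
case 0.72 [536.   49.9 165.9]
lid 0.93 [556.4  53.5 185.9]
lid 0.74 [ 479.  -194.4   13.4]
lid_hinge 0.8 [536.8  50.8 166.6]
lid_pad 0.77 [554.7  55.3 191.7]
stud_top 0.93 [539.3  54.5 233.6]
stud_top 0.16 [543.2  52.5 233.9]
composing_stick 0.91 [485.  280.2   9.8]
spacer_a 0.59 [ 641.5 -158.9   11.7]
spacer_a 0.57 [ 479.8 -192.4   12.5]
tin 0.78 [ 560.6 -200.1   31.2]
```

View pics/a.png

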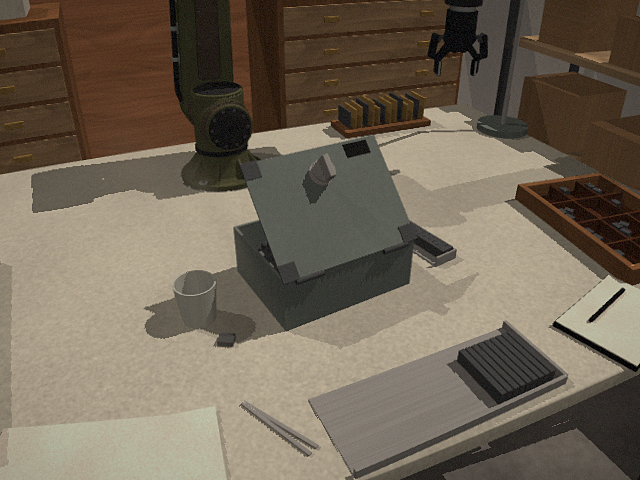

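View pics/b.png

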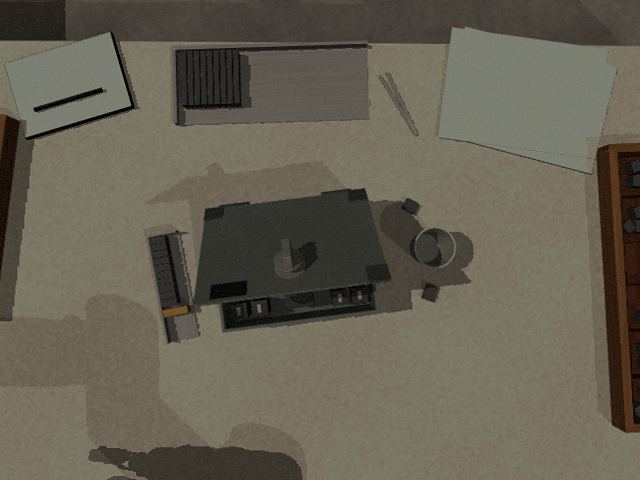

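The scene view shows the cover about 40° open: free corners at (243,163) and (373,138), hinge corners at (280,280) and (411,236), pad at (357,148). The top view shows the hinge edge at (206,208)–(366,190), the free edge at (195,303)–(387,280), the pad at (228,290) and the case front at (224,330)–(377,312). Next I'll fit the pose to these points.

```bash
cat >> h.py <<'E'
def model(p):
    x,y,a,th=p; c,s=np.cos(a),np.sin(a); R=np.array([[c,-s,0],[s,c,0],[0,0,1]]); o=np.array([x,y,0])
    def lid(d,yy,h): # d in front of hinge, h above underside
        return o+R@np.array([100-d*np.cos(th)+h*np.sin(th),yy,100+d*np.sin(th)+h*np.cos(th)])
    return (lambda q:o+R@np.array(q,float)),lid,R
E
python3 - <<'E'
from h import *
from scipy.optimize import least_squares
a=grab_frame("scene"); b=grab_frame("top")
def pts(p):
    C,L,_=model(p)
    return [(a,L(202,-132,4),(243,163)),(a,L(202,132,4),(373,138)),(a,L(0,-132,4),(280,280)),(a,L(0,132,4),(411,236)),(a,L(183,85,4.6),(357,148)),
     (b,L(0,132,4),(206,208)),(b,L(0,-132,4),(366,190)),(b,L(202,132,4),(195,303)),(b,L(202,-132,4),(387,280)),(b,L(183,85,4.6),(228,290)),(b,C([-100,130,100]),(224,330)),(b,C([-100,-130,100]),(377,312)),
     (b,L(155,0,42.5),(286,242))]
f=lambda p:np.concatenate([proj(g,P)-np.array(u) for g,P,u in pts(p)])
r=least_squares(f,[580,40,.1,.7],loss="soft_l1",x_scale=[100,100,1,1])
print(r.x, np.degrees(r.x[2:])); print(f(r.x).reshape(-1,2).round(1))
C,L,_=model(r.x); print("pad",L(183,85,4.6),"stud",L(155,0,42.5))
m=list(r.x); m[3]=0; C,L,_=model(m); print("shut: pad",L(183,85,4.6),"stud",L(155,0,42.5))
E
```

```text
[5.35222956e+02 5.27671676e+01 1.22597270e-01 8.00672133e-01] [ 7.02430615 45.87513398]
[[-5.5  0.9]
 [-0.1 -3.8]
 [-0.2  2.2]
 [ 3.5  1.5]
 [-1.8  0.4]
 [-0.3  0.1]
 [-0.8 -0.2]
 [-3.6 -0.2]
 [ 3.1 -0.1]
 [-0.4 -2.3]
 [-3.3  0.8]
 [ 1.3  0.5]
 [-0.   4. ]]
pad [500.90213911 134.18112504 234.5644623 ] stud [557.64613108  55.53004361 240.85228899]
shut: pad [442.45124073 126.97908583 104.6       ] stud [480.63576626  46.041196   142.5       ]
```

Request:
{"op": "apply_moves", "data": {
  "increments": [0.15,0.11,-0.1,0,0,-0.04,0.35,0.25,-0.28,0,0,-0.1,0.52,0.38,-0.28,0,0,-0.16,0.7,0.5,-0.28,0,0,-0.21,0.88,0.648,-0.28,0,0,-0.21,0.88,0.648,-0.28,0,0,-0.21,0.88,0.648,-0.28,0,0,-0.21,0.88,0.648,-0.28,0,0,-0.21,0.88,0.648,-0.28,0,0,-0.21,0.88,0.648,-0.28,0,0,-0.21],
  "fingers": 0
}}

```text
time_s: 2.25
ee_pos: [338.8, 354.3, 301.1]
tool_rot: [[0.993, 0.122, -0.0], [0.122, -0.993, -0.0], [-0.0, 0.0, -1.0]]
ft_force: [0.7, 0.4, 0.4]
finger_gap: -0.0
grip_force: 0.0
```

Request:
{"op": "apply_moves", "data": {
  "increments": [0.1,0.18,0,0,0,0,0.22,0.38,0,0,0,0,0.34,0.6,0,0,0,0,0.45,0.8,0,0,0,0,0.536,0.953,0,0,0,0,0.536,0.953,0,0,0,0,0.536,0.953,0,0,0,0,0.536,0.953,0,0,0,0,0.536,0.953,0,0,0,0,0.536,0.953,0,0,0,0]
}}

```text
time_s: 3.5
ee_pos: [500.8, 134.1, 301.4]
tool_rot: [[0.993, 0.122, 0.0], [0.122, -0.993, 0.0], [0.0, -0.0, -1.0]]
ft_force: [0.3, 0.0, -0.9]
finger_gap: -0.2
grip_force: 0.0
```

```bash
python3 - <<'E'
from h import *
s=read_state(); print(s["time_s"],s["ee_pos"],s["joint_pos"],s["ft_force"])
a=grab_frame("wrist"); cv2.imwrite("pics/c.png",a["img"])
p=[535.2,52.8,.1226,.8007]; C,L,_=model(p)
print(proj(a,L(183,85,4.6)),proj(a,L(202,132,4)),proj(a,L(155,0,42.5)))
find(a,["lid_pad","stud_top"])
E
```

```text
3.5 [500.7503239  134.05707923 301.42822204] [ 3.72654210e+01 -9.02725722e+00  1.35494639e+00  3.45514296e-03
 -1.00371415e+02  5.97411222e+01] [ 0.34065659  0.03096933 -0.93914925]
[313.4725896  264.57432313] [229.4304772  296.01772318] [473.27868824 186.75132285]
lid_pad 0.64 [549.2  60.7 197.5]
stud_top 0.66 [546.5  64.9 235.3]
```

View pics/c.png

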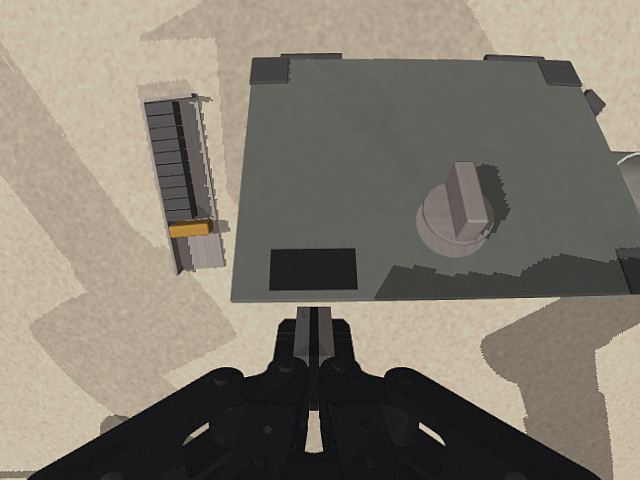

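The wrist view shows the pad centred at (313,269), against a predicted (313,265), so the fit is good to about 3 mm. The stud bar is at about (468,195). I'll press the cover down along its arc.

Request:
{"op": "apply_moves", "data": {
  "increments": [0.044,0,0.12,0,0,0,0.044,0,0.21,0,0,0,0.044,0,0.255,0,0,0,0.001,0,0.313,0,0,0,-0.042,0,0.36,0,0,0,-0.078,0,0.414,0,0,0,-0.111,0,0.468,0,0,0,-0.132,0,0.515,0,0,0,-0.151,0,0.562,0,0,0,-0.151,0,0.562,0,0,0]
}}

```text
time_s: 4.9
ee_pos: [462.9, 128.9, 159.8]
tool_rot: [[0.993, 0.121, -0.001], [0.121, -0.993, -0.001], [-0.002, 0.0, -1.0]]
ft_force: [-0.0, -0.1, 0.3]
finger_gap: -0.1
grip_force: 0.0
```

```bash
python3 - <<'E'
from h import *
s=read_state(); print(s["time_s"],s["ee_pos"],s["ft_force"])
a=grab_frame("wrist"); b=grab_frame("top")
im=np.hstack([cv2.resize(a["img"],(400,300)),cv2.resize(b["img"][120:390,120:480],(400,300))])
cv2.imwrite("pics/d.png",im)
E
```

```text
4.9 [462.92387568 128.86139573 159.75890043] [-0.04308789 -0.06200325  0.27465026]
```

View pics/d.png

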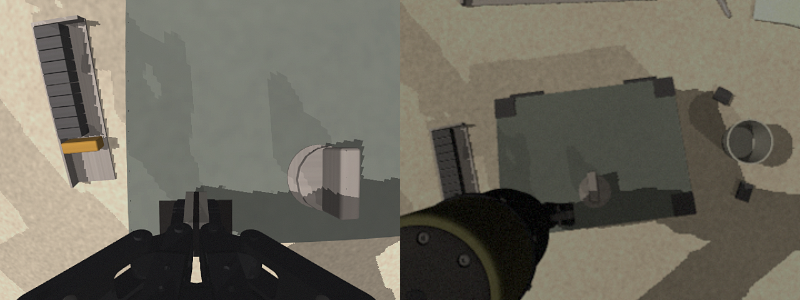

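The cover followed the fingers down to about 18°. Continuing to shut.

Request:
{"op": "apply_moves", "data": {
  "increments": [-0.014,0,0.05,0,0,0,-0.027,0,0.098,0,0,0,-0.034,0,0.136,0,0,0,-0.039,0,0.174,0,0,0,-0.041,0,0.2,0,0,0,-0.042,0,0.212,0,0,0,-0.042,0,0.218,0,0,0,-0.042,0,0.222,0,0,0,-0.042,0,0.225,0,0,0,-0.042,0,0.225,0,0,0]
}}

```text
time_s: 6.25
ee_pos: [453.2, 127.7, 104.6]
tool_rot: [[0.993, 0.121, 0.0], [0.121, -0.993, 0.0], [0.0, -0.0, -1.0]]
ft_force: [-0.8, -0.5, -0.3]
finger_gap: -0.0
grip_force: 0.0
```

Request:
{"op": "apply_moves", "data": {
  "increments": [0,0,0.004,0,0,0,0,0,0.004,0,0,0,0,0,0.008,0,0,0,0,0,0.008,0,0,0,0,0,0.008,0,0,0,0,0,0.008,0,0,0,0,0,0.008,0,0,0,0,0,0.008,0,0,0,0,0,0.008,0,0,0,0,0,0.008,0,0,0]
}}

```text
time_s: 7.5
ee_pos: [453.2, 127.7, 104.1]
tool_rot: [[0.993, 0.121, 0.001], [0.121, -0.993, 0.0], [0.001, 0.0, -1.0]]
ft_force: [-5.7, -0.3, 9.5]
finger_gap: 0.3
grip_force: 4.8
```

Request:
{"op": "apply_moves", "data": {
  "increments": [0,0,-0.1,0,0,0,0,0,-0.3,0,0,0,0,0.1,-0.4,0,0,0,0,0.25,-0.4,0,0,0,0,0.338,-0.4,0,0,0,0,0.338,-0.4,0,0,0,0,0.338,-0.4,0,0,0,0,0.338,-0.4,0,0,0,0,0.338,-0.4,0,0,0,0,0.338,-0.4,0,0,0],
  "fingers": 0.5
}}

```text
time_s: 8.75
ee_pos: [463.3, 44.2, 202.5]
tool_rot: [[0.993, 0.122, -0.0], [0.122, -0.993, -0.0], [-0.0, 0.0, -1.0]]
ft_force: [-0.1, -0.5, -0.1]
finger_gap: 42.7
grip_force: 0.0
```

```bash
python3 - <<'E'
from h import *
s=read_state(); print(s["time_s"],s["ee_pos"],s["ft_force"],s["finger_gap"],s["joint_pos"])
a=grab_frame("wrist"); b=grab_frame("top"); cv2.imwrite("pics/e.png",a["img"])
p=[535.2,52.8,.1226,0]; C,L,_=model(p)
for q in [(155,0,42.5),(135,0,42.5),(175,0,42.5),(183,85,4.6)]: print(q,proj(a,L(*q)).round(1))
find(a,["stud_top"]);find(b,["stud_top"])
m=silhouettes(a,"stud_top")
for d in m[:1]:
    r=d["region"]; ys,xs=np.nonzero(r); print(d["conf"],xs.min(),xs.max(),ys.min(),ys.max())
E
```

```text
8.75 [463.29560153  44.1500391  202.53553032] [-0.08088234 -0.49980618 -0.05635617] 42.74626533308807 [ 3.04212187e+01 -1.88573132e+01 -1.70917574e+01  3.21519611e-03
 -9.17684921e+01  6.65611237e+01]
(155, 0, 42.5) [314.  239.7]
(135, 0, 42.5) [314.  203.8]
(175, 0, 42.5) [314.  273.5]
(183, 85, 4.6) [186.5 262.3]
stud_top 0.9 [480.8  50.9 119.8]
stud_top 0.71 [486.5  41.9 118. ]
0.96 280 348 196 275
```

View pics/e.png

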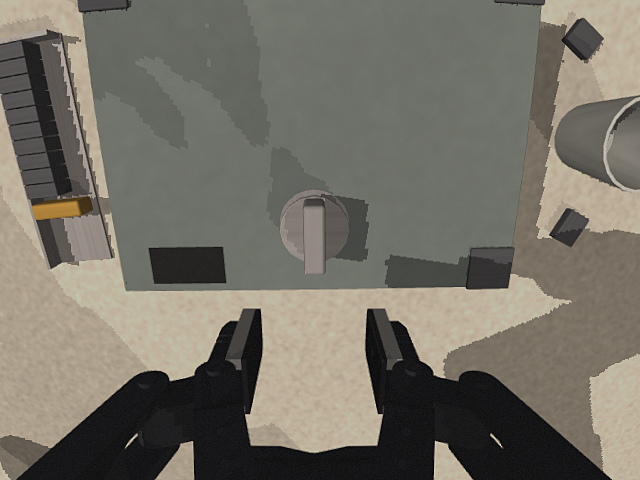

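The wrist view shows the cover shut. The bar's top face spans (304–325, 198–274), centred at (314,237) against a predicted (314,240), and it is aligned with the tool. I'll go over it, down and close.

Request:
{"op": "apply_moves", "data": {
  "increments": [0.035,0,0,0,0,0,0.07,0,0.03,0,0,0,0.07,0,0.12,0,0,0,0.07,0,0.2,0,0,0,0.07,0,0.26,0,0,0,0.07,0,0.3,0,0,0,0.07,0,0.314,0,0,0,0.07,0,0.314,0,0,0,0.07,0,0.314,0,0,0,0.07,0,0.314,0,0,0]
}}

```text
time_s: 10.25
ee_pos: [480.9, 46.0, 124.5]
tool_rot: [[0.993, 0.121, 0.001], [0.121, -0.993, 0.0], [0.001, -0.0, -1.0]]
ft_force: [0.3, 0.0, 0.1]
finger_gap: 42.7
grip_force: 0.0
```

Request:
{"op": "apply_moves", "data": {
  "increments": [0,0,0,0,0,0,0,0,0,0,0,0,0,0,0,0,0,0,0,0,0,0,0,0,0,0,0,0,0,0,0,0,0,0,0,0,0,0,0,0,0,0,0,0,0,0,0,0,0,0,0,0,0,0,0,0,0,0,0,0],
  "fingers": 0
}}

```text
time_s: 11.5
ee_pos: [480.7, 45.9, 124.1]
tool_rot: [[0.993, 0.121, 0.0], [0.121, -0.993, 0.0], [0.0, 0.0, -1.0]]
ft_force: [-0.6, 0.9, 3.2]
finger_gap: 10.4
grip_force: 62.7
```

Request:
{"op": "apply_moves", "data": {
  "increments": [0,0,0.004,0,0,0,0,0,0.008,0,0,0,0,0,0.012,0,0,0,0,0,0.016,0,0,0,0,0,0.016,0,0,0,0,0,0.016,0,0,0,0,0,0.016,0,0,0,0,0,0.016,0,0,0,0,0,0.016,0,0,0,0,0,0.016,0,0,0]
}}

```text
time_s: 12.75
ee_pos: [480.8, 45.9, 120.4]
tool_rot: [[0.993, 0.121, 0.0], [0.121, -0.993, -0.0], [0.0, 0.0, -1.0]]
ft_force: [-2.2, 2.2, 6.5]
finger_gap: 10.4
grip_force: 63.1
```

Request:
{"op": "apply_moves", "data": {
  "increments": [0,0,0.002,0,0,0,0,0,0.004,0,0,0,0,0,0.006,0,0,0,0,0,0.008,0,0,0,0,0,0.008,0,0,0,0,0,0.008,0,0,0,0,0,0.008,0,0,0,0,0,0.008,0,0,0,0,0,0.008,0,0,0,0,0,0.008,0,0,0]
}}

```text
time_s: 14.0
ee_pos: [480.8, 46.0, 118.7]
tool_rot: [[0.993, 0.121, 0.001], [0.121, -0.993, 0.0], [0.001, 0.0, -1.0]]
ft_force: [-2.5, 2.2, 7.4]
finger_gap: 10.6
grip_force: 63.3
```

Request:
{"op": "apply_moves", "data": {
  "increments": [0,0,0.001,0,0,0,0,0,0.002,0,0,0,0,0,0.003,0,0,0,0,0,0.004,0,0,0,0,0,0.004,0,0,0,0,0,0.004,0,0,0,0,0,0.004,0,0,0,0,0,0.004,0,0,0,0,0,0.004,0,0,0,0,0,0.004,0,0,0]
}}

```text
time_s: 15.25
ee_pos: [480.8, 46.0, 117.8]
tool_rot: [[0.993, 0.121, 0.001], [0.121, -0.993, 0.0], [0.001, 0.0, -1.0]]
ft_force: [-2.7, 1.0, 8.0]
finger_gap: 10.5
grip_force: 63.4
```

Request:
{"op": "apply_moves", "data": {
  "increments": [0,0,0.001,0,0,0,0,0,0.002,0,0,0,0,0,0.003,0,0,0,0,0,0.004,0,0,0,0,0,0.004,0,0,0,0,0,0.004,0,0,0,0,0,0.004,0,0,0,0,0,0.004,0,0,0,0,0,0.004,0,0,0,0,0,0.004,0,0,0]
}}

```text
time_s: 16.5
ee_pos: [480.8, 45.9, 116.9]
tool_rot: [[0.993, 0.121, 0.001], [0.121, -0.993, -0.0], [0.001, 0.0, -1.0]]
ft_force: [-3.0, 1.8, 7.7]
finger_gap: 10.3
grip_force: 63.5
```

Request:
{"op": "apply_moves", "data": {
  "increments": [0,0,0.001,0,0,0,0,0,0.002,0,0,0,0,0,0.003,0,0,0,0,0,0.004,0,0,0,0,0,0.004,0,0,0,0,0,0.004,0,0,0,0,0,0.004,0,0,0,0,0,0.004,0,0,0,0,0,0.004,0,0,0,0,0,0.004,0,0,0]
}}

```text
time_s: 17.75
ee_pos: [480.8, 45.9, 116.2]
tool_rot: [[0.993, 0.121, 0.001], [0.121, -0.993, 0.0], [0.001, 0.0, -1.0]]
ft_force: [-3.5, 1.4, 9.6]
finger_gap: 10.2
grip_force: 63.6
```

Request:
{"op": "apply_moves", "data": {
  "increments": [0,0,0.001,0,0,0,0,0,0.002,0,0,0,0,0,0.003,0,0,0,0,0,0.004,0,0,0,0,0,0.004,0,0,0,0,0,0.004,0,0,0,0,0,0.004,0,0,0,0,0,0.004,0,0,0,0,0,0.004,0,0,0,0,0,0.004,0,0,0]
}}

```text
time_s: 19.0
ee_pos: [480.9, 45.9, 115.9]
tool_rot: [[0.993, 0.121, 0.001], [0.121, -0.993, -0.0], [0.001, 0.0, -1.0]]
ft_force: [-6.8, 1.8, 12.2]
finger_gap: 10.4
grip_force: 64.1
```

Request:
{"op": "apply_moves", "data": {
  "increments": [0,0,0.001,0,0,0,0,0,0.002,0,0,0,0,0,0.003,0,0,0,0,0,0.003,0,0,0,0,0,0.003,0,0,0,0,0,0.003,0,0,0,0,0,0.003,0,0,0,0,0,0.003,0,0,0,0,0,0.003,0,0,0,0,0,0.003,0,0,0]
}}

```text
time_s: 20.25
ee_pos: [480.9, 45.9, 115.8]
tool_rot: [[0.993, 0.121, 0.002], [0.121, -0.993, -0.0], [0.002, 0.0, -1.0]]
ft_force: [-6.9, 2.3, 15.5]
finger_gap: 10.6
grip_force: 64.5
```

Bottom felt: 15.5 N and no further travel. I'll ease back about 1 mm and turn clockwise gently.

Request:
{"op": "apply_moves", "data": {
  "increments": [0,0,-0.003,0,0,0,0,0,-0.004,0,0,0.01,0,0,-0.004,0,0,0.03,0,0,-0.004,0,0,0.05,0,0,-0.004,0,0,0.07,0,0,-0.004,0,0,0.09,0,0,-0.004,0,0,0.11,0,0,-0.004,0,0,0.13,0,0,-0.004,0,0,0.15,0,0,-0.004,0,0,0.15]
}}

```text
time_s: 21.5
ee_pos: [480.9, 45.8, 116.0]
tool_rot: [[0.984, -0.178, 0.001], [-0.178, -0.984, -0.0], [0.001, 0.0, -1.0]]
ft_force: [-5.4, 1.5, 11.0]
finger_gap: 10.2
grip_force: 64.0
```

```bash
python3 - <<'E'
from h import *
s=read_state(); print(s["time_s"],s["ee_pos"],s["ft_force"],s["torque"],s["joint_pos"])
E
```

```text
21.5 [480.88354223  45.75703001 115.96394266] [-5.41147927  1.47029192 11.02411266] [ 0.46694801  1.97071298 -0.01179283] [ 2.94800105e+01 -1.52472820e+01 -2.32893499e+01  5.33472595e-02
 -8.19075083e+01  5.02570436e+01]
```

Request:
{"op": "apply_moves", "data": {
  "increments": [0,0,0,0,0,0.03,0,0,0,0,0,0.08,0,0,0,0,0,0.13,0,0,0,0,0,0.18,0,0,0,0,0,0.24,0,0,0,0,0,0.3,0,0,0,0,0,0.36,0,0,0,0,0,0.42,0,0,0,0,0,0.49,0,0,0,0,0,0.49]
}}

```text
time_s: 22.75
ee_pos: [480.5, 45.3, 115.9]
tool_rot: [[0.399, -0.917, 0.0], [-0.917, -0.399, -0.001], [0.001, 0.0, -1.0]]
ft_force: [-7.0, 0.6, 12.4]
finger_gap: 10.6
grip_force: 64.1
```

```bash
python3 - <<'E'
from h import *
s=read_state(); R=s["tool_rot"]; print(s["time_s"],s["ft_force"],s["torque"],s["joint_pos"][5], np.degrees(np.arctan2(R[1][0],R[0][0])))
E
```

```text
22.75 [-6.97867402  0.61749933 12.36883908] [-0.02554648  2.40392942 -0.04476175] -5.959789341318307 -66.48340589459708
```

Request:
{"op": "apply_moves", "data": {
  "increments": [0,0,0,0,0,0.03,0,0,0,0,0,0.06,0,0,0,0,0,0.09,0,0,0,0,0,0.12,0,0,0,0,0,0.147,0,0,0,0,0,0.147,0,0,0,0,0,0.147,0,0,0,0,0,0.147,0,0,0,0,0,0.147,0,0,0,0,0,0.147]
}}

```text
time_s: 24.0
ee_pos: [480.4, 45.3, 115.9]
tool_rot: [[0.118, -0.993, -0.0], [-0.993, -0.118, -0.001], [0.001, 0.0, -1.0]]
ft_force: [-7.4, -0.2, 13.1]
finger_gap: 10.6
grip_force: 64.1
```

```bash
python3 - <<'E'
from h import *
s=read_state(); R=s["tool_rot"]; print(s["time_s"],s["ft_force"],s["torque"],s["joint_pos"][5], np.degrees(np.arctan2(R[1][0],R[0][0])))
E
```

```text
24.0 [-7.4144216  -0.24630605 13.0833803 ] [-0.01641682  2.70331466  0.00337094] -22.713249443613066 -83.23834076804339
```

Turned 90°. I'll let it rise slowly while still gripped.

Request:
{"op": "apply_moves", "data": {
  "increments": [0,0,-0.004,0,0,0,0,0,-0.008,0,0,0,0,0,-0.012,0,0,0,0,0,-0.016,0,0,0,0,0,-0.02,0,0,0,0,0,-0.022,0,0,0,0,0,-0.022,0,0,0,0,0,-0.022,0,0,0,0,0,-0.022,0,0,0,0,0,-0.022,0,0,0]
}}

```text
time_s: 25.25
ee_pos: [480.3, 45.3, 120.0]
tool_rot: [[0.117, -0.993, -0.001], [-0.993, -0.117, -0.001], [0.001, 0.001, -1.0]]
ft_force: [-4.0, -0.6, 6.4]
finger_gap: 10.7
grip_force: 63.2
```

Request:
{"op": "apply_moves", "data": {
  "increments": [0,0,0,0,0,0,0,0,0,0,0,0,0,0,0,0,0,0,0,0,0,0,0,0,0,0,0,0,0,0,0,0,-0.02,0,0,0,0,0,-0.1,0,0,0,0,0,-0.24,0,0,0,0,0,-0.32,0,0,0,0,0,-0.32,0,0,0],
  "fingers": 0.5
}}

```text
time_s: 26.5
ee_pos: [481.3, 46.2, 201.4]
tool_rot: [[0.118, -0.993, 0.003], [-0.993, -0.118, 0.001], [-0.001, -0.003, -1.0]]
ft_force: [-0.5, -0.0, -0.3]
finger_gap: 43.1
grip_force: 0.0
```

Request:
{"op": "apply_moves", "data": {
  "increments": [-0.1,0,-0.1,0,0,0,0,0.1,-0.1,0,0,0,0,0.2,-0.1,0,0,0,0,0.3,-0.1,0,0,0,0,0.3,-0.1,0,0,0,0,0.3,-0.1,0,0,0,0,0.3,-0.1,0,0,0,0,0.3,-0.1,0,0,0,0,0.3,-0.1,0,0,0,0,0.3,-0.1,0,0,0]
}}

```text
time_s: 27.75
ee_pos: [406.3, 37.1, 224.7]
tool_rot: [[0.118, -0.993, -0.0], [-0.993, -0.118, -0.0], [0.0, 0.0, -1.0]]
ft_force: [-0.2, 1.5, -0.1]
finger_gap: 42.5
grip_force: 0.0
```

```bash
python3 - <<'E'
from h import *
s=read_state(); print(s["time_s"],s["ee_pos"],s["ft_force"],s["finger_gap"])
a=grab_frame("wrist"); b=grab_frame("top")
p=[535.2,52.8,.1226,0]; C,L,R=model(p)
for z in (0,3,8): print(z,*[proj(a,L(155,y,42.5-z)).round(1) for y in (-20,20)])
im=np.hstack([cv2.resize(a["img"],(400,300)),cv2.resize(b["img"][120:390,120:480],(400,300))])
cv2.imwrite("pics/f.png",im)
E
```

```text
27.75 [406.27409538  37.06836036 224.74201971] [-0.24575758  1.5448133  -0.09625821] 42.473526677720486
0 [188.8 225. ] [195.7 285.6]
3 [190.3 223.7] [197.  283.6]
8 [192.7 221.5] [199.1 280.5]
```

View pics/f.png

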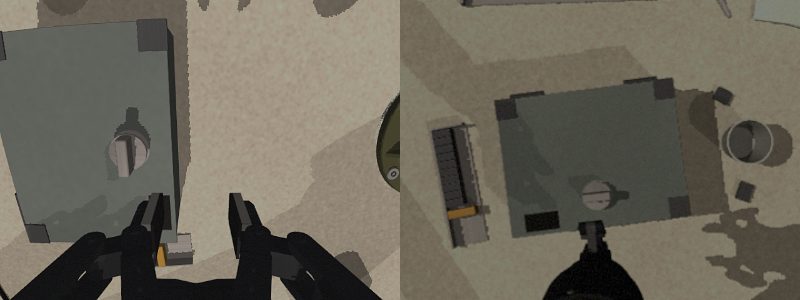

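The bar now lies across the case at right angles to where it started, the cover is flat and the fingers are clear. The bystanders haven't moved.

```bash
python3 -c "
from workcell import *
print(finish_job())"
```

```text
the job is handed in; nothing more can be done
None
```

The cover is shut, the stud was pushed in and turned a quarter turn clockwise, it sprang back up, and the gripper let go clear of everything; I handed the job in at about 28 s, and it returned no verdict.

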